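# Refit the optics of the label-reading camera and clamp them with the retaining ring

## Robot

A 7-joint arm with a two-finger parallel gripper is mounted at the origin on the work surface; the furniture and walls round the work are solid. World frame = base frame: x ahead of the robot, y to its left, z up, the work surface at z = 0. Lengths are in m, angles in rad, forces in N, time in s.
With the tool pointing down it reaches from about 0.4 to 0.9 m from the base axis. Payload 5.5 kg.
Tool frame: the origin (TCP) lies at the very end of the fingers, on their centre line; the grasp point (between the pads) lies 19 mm behind it; z points along the fingers, y is the line along which they close (so a half turn about z gives the same grasp; the last joint's range is limited). The gripper opens to 92 mm and grips with 3 to 60 N. Pads are 19 mm wide; open, the fingers measure 130 mm over their backs; the gripper's body (75 mm by 190 mm) begins 47 mm behind the grasp point.
Start: joints at [-1.046, 0.501, -0.427, 1.55, 0.221, 1.138, -0.21], TCP at [0.168, 0.628, 0.227] pointing down, gripper open.
Joint ranges: [-2.88, 2.88], [-0.31, 2.03], [-1.54, 1.56], [0.2, 2.42], [-1.41, 4.55], [0.19, 2.02], [-2.57, 2.57]. Speed limits (rad/s): [2.57, 2.57, 3.14, 3.14, 3.14, 3.14, 3.14].

## Interface

Orientations are given as a rotation vector (axis times angle).
In Python, from cell import manip gives the robot as it stands. Calls block until the motion is done:
- manip.move_pose(position, orientation): joint-space move of the TCP to a pose.
- manip.move_straight(position, orientation=None, v=0.15, force_limit=None): straight line of the TCP; orientation=None keeps the orientation; v is the mean speed in m/s. With force_limit (N) it stops when the force on the tool has changed by that much, and returns True; else False.
- manip.movej(angles): joint-space move.
- manip.command_gripper(opening): finger opening in m; the grip force is fixed at half the most; returns when the fingers have stopped.
- manip.hold(seconds).
- manip.inverse_kinematics(position, orientation): joint angles nearest the present ones, or None.
- manip.snapshot(name): name is "side" or "top" or "wrist"; returns a dict with "pixels" (384x512x3 uint8, blue, green, red), "range_z" (384x512 float32, m along the optical axis (not along the pixel's ray), 0 where there is no reading), "vfov" (degrees; the focal length in pixels is half the picture's height over the tangent of half this angle, whatever the lens; pixels are square), "cx", "cy" (the principal point, pixels), "view" (4x4, takes a point from world to camera coordinates); the wrist camera has in their place "T_tool_cam" (4x4, takes a point from camera to tool coordinates, whose origin is the TCP and whose axes are the flange's). Camera axes: x right, y down, z forward; pixel columns grow to the right and rows downward; lengths in m; the calibration is good to about 2 mm. The wrist camera is an equidistant fisheye: a pixel r from the principal point sees the ray r / f radians off the axis. A picture is of the moment at which its call begins: read the wrist's pose just before it.
A pose or a line that the arm cannot do raises manip.IKError and nothing moves.
- manip.job_done(): hands the job in; it is judged then, once.
Trained networks look in the newest picture that a camera, given by its name, has taken for a name from the list of things; names that differ only in an ending like _2 or _b are one class to them, and where a whole thing is asked for, a point or a joint stands for the part that bears it (a point fixed in the world has none). Each returns a list of dicts, best first, with "conf" (0 to 1); they miss things now and then, are a little off and sometimes report something else, mostly with a low value. They report only what shows in the picture. A call takes as long as a camera call. They do not tell look-alikes from the thing itself.
- manip.outline_of(camera, name): "mask" (384x512 bool, what is visible of it) and "box" ([centre column, centre row, width, height] as shares, 0 to 1, of the picture: columns of its width, rows of its height, round what is visible of it).
- manip.spot_point(camera, name): "position" ([column, row] as shares, 0 to 1, of the picture: columns of its width, rows of its height: a listed point, or the origin of a listed thing).
Readings, each from a call of its own:
- manip.get_clock(): time.
- manip.get_joints(): joint angles.
- manip.get_qvel(): joint speeds.
- manip.get_joint_torque(): joint torques, N m.
- manip.get_eef_pos(): TCP position.
- manip.get_orientation(): TCP orientation.
- manip.get_ft_force(): force on the tool from outside, world axes, zero at the start.
- manip.get_wrist_torque(): the same for the moment, N m.
- manip.get_gripper_width(): finger opening in m.
- manip.get_finger_force(): force on a finger pad.
Only numpy, scipy, OpenCV 4.12 (cv2) and the standard library are available. Lean on these libraries where they do the work, as an engineer would, in place of code of your own. Each camera call takes 0.05 s, during which the arm holds its last target. There are 200 camera calls.

## Task

Rebuild the optics of the label-reading camera standing on the bench: into its barrel put the domed lens first (dome up), then the plain spacer tube, then the flat protective window, lowering the glass parts in with the fingers in the side slots rather than letting them fall. Then set the retaining ring in the barrel's mouth with its lugs in the entry notches and screw it down clockwise until it clamps the stack tight. Let go of everything and do not disturb the bottle, the screwdriver or the small carton.

Things in the scene. Friction and masses are not known exactly. Their poses are not given: they have to be found in the camera images.
- camera_head: Fixed camera, lens side up: plate 110 x 110 mm, dark housing, upright aluminium barrel of 92 mm outer diameter, rim 88 mm above the bench. Origin: centre of the underside, on the barrel's axis; z up. Side slots at local +x and -x go right through the barrel wall, from the rim down to 28 mm above the bench, 35 mm wide at the bore: fingers holding a part across local x fit in.
- seat (a point): Centre of the lens seat at the bottom of the bore, 34 mm above the bench; axes as camera_head. Bore 66 mm diameter up to 29 mm above the seat, then a chamfer to 72 mm. Parts in place have their undersides 0 mm (lens), 12 mm (spacer), 26 mm (window) and 38 mm (clamped ring) above it.
- mouth (a point): Centre of the barrel's mouth in the rim plane, 54 mm above the seat; axes as camera_head. Inside it is a two-start thread (71.6 mm clear inside, groove 84.6 mm, chamfered 3 mm) cut away at the slots and at an entry notch on the clockwise side (from above) of each slot. The ring's lugs enter with its x axis 45 degrees clockwise of the camera's x axis (or 180 degrees more), within about 7 degrees.
- retaining_ring: Dark ring, bore 54 mm, 38 mm high: body of diameter 66 mm, above 17 mm a knurled collar of diameter 62 mm to grip. Two lugs at the foot, at local +x and -x, 80 mm across, 15 mm wide, 1.5 to 6.5 mm above the underside. Origin: centre of the underside, z up.
- ring_top (a point): Centre of the retaining ring's top, 38 mm above its underside. Set in at the notches, the lugs rest on the thread with the underside 41.6 mm above the seat (1.8 mm play upward). Turned clockwise (from above) the ring sinks 6 mm per radian, meets the window after about 0.9 rad and tightens over the next 0.1 to 0.4 rad; friction keeps it tight. No other stop.
- lens: Domed lens in a wide-rimmed black cell: diameter 64 mm, cell 12 mm high, glass dome 46 mm across rising to 22 mm. Origin: centre of the underside, z up through the dome. Starts dome up; the four parts start on a grey mat 3 mm thick.
- spacer: Plain aluminium spacer tube: outer diameter 64 mm, inner 54 mm, 14 mm high, the same either way up. Origin: centre of the underside.
- window: Flat glass window in a narrow plain steel rim: diameter 64 mm, 12 mm high, flat on both sides. Origin: centre of the underside.
- bottle: Small white plastic bottle, 46 mm diameter, 116 mm high; bystander. Origin: centre of the underside.
- screwdriver: Red-handled screwdriver, 203 mm, lying on the bench; bystander. Origin: middle of its underside.
- kit_carton: Small closed brown carton, 51 x 68 mm, 95 mm high; bystander. Origin: centre of the underside.
Things that resemble listed ones, but are neither listed nor needed, are in the scene too. Leave any red look-alike of the window alone.

How it is judged:
By the outcome, as a careful person would: the job done as asked, in the order asked, and still so for the second after the job is handed in, with the robot touching nothing.
It also fails if it takes over 72 s, if anything falls off the work surface, if the arm or the gripper's body presses on something with over 40 N, if the wrist force passes 120 N, or if a joint passes its speed limit or range.

## Working session

There is one attempt and no reset: what is moved stays moved. The work goes in short steps, each a Python script; the robot and the scene stay as the last script left them, time stands still between calls to the robot, and variables do not carry over. Pictures are saved under pics/ and viewed, at most 10 in all, crops included, and the job is handed in when it is done.

```bash
ls; mkdir -p pics
cat > h.py <<'E'
import numpy as np, cv2
from cell import manip
from scipy.spatial.transform import Rotation as R
def f_of(s): return s["pixels"].shape[0]/2/np.tan(np.radians(s["vfov"])/2)
def world_pts(s, uv):
    """pixels -> world points by range (side/top)"""
    uv=np.atleast_2d(uv).astype(int); z=s["range_z"][uv[:,1],uv[:,0]]; f=f_of(s)
    p=np.c_[(uv[:,0]-s["cx"])/f*z,(uv[:,1]-s["cy"])/f*z,z]
    ok=z>0; T=np.linalg.inv(s["view"])
    return (p@T[:3,:3].T+T[:3,3])[ok]
E
python3 - <<'E'
from h import *
for c in ("side","top"):
    s=manip.snapshot(c); cv2.imwrite(f"pics/{c}0.png",s["pixels"])
    np.savez(f"{c}0.npz",**s)
    print(c,s["vfov"],s["cx"],s["cy"],np.linalg.inv(s["view"]).round(3).tolist())
    for n in ["camera_head","retaining_ring","lens","spacer","window","bottle","screwdriver","kit_carton"]:
        for d in manip.outline_of(c,n)[:3]:
            v,u=np.nonzero(d["mask"]); P=world_pts(s,np.c_[u,v])
            print(n,round(d["conf"],2),(np.array(d["box"])*[512,384,512,384]).round(),np.percentile(P,2,axis=0).round(3),np.percentile(P,98,axis=0).round(3))
print(manip.get_clock())
E
```

```text
pics
side 56.107764197735285 258.4834940250632 186.04494332506903 [[0.982, -0.088, 0.166, 0.351], [-0.187, -0.563, 0.805, -1.036], [0.022, -0.822, -0.569, 0.792], [0.0, 0.0, 0.0, 1.0]]
retaining_ring 0.52 [217. 181.  19.  20.] [ 0.4    0.091 -0.002] [0.461 0.175 0.039]
lens 0.65 [232. 196.  15.  11.] [0.448 0.005 0.001] [0.501 0.066 0.021]
bottle 0.86 [260. 168.  16.  31.] [0.578 0.099 0.003] [0.619 0.133 0.112]
screwdriver 0.62 [254. 263.  14.  14.] [ 0.479 -0.331  0.008] [ 0.519 -0.29   0.016]
kit_carton 0.81 [284. 162.  25.  15.] [0.65  0.084 0.016] [0.727 0.253 0.093]
top 57.98588075512325 255.0322169541104 193.82893018187167 [[-0.013, -0.995, 0.097, 0.49], [-1.0, 0.011, -0.02, -0.02], [0.019, -0.098, -0.995, 1.022], [0.0, 0.0, 0.0, 1.0]]
camera_head 0.76 [298. 232.  45.  40.] [ 0.424 -0.196  0.005] [ 0.536 -0.098  0.09 ]
retaining_ring 0.47 [196. 251.  27.  25.] [0.402 0.092 0.003] [0.465 0.156 0.045]
lens 0.59 [228. 234.  19.  23.] [0.447 0.01  0.006] [0.504 0.066 0.027]
spacer 0.49 [136. 291.  26.  16.] [0.295 0.271 0.011] [0.337 0.33  0.022]
window 0.68 [166. 267.  23.  23.] [0.351 0.184 0.009] [0.407 0.242 0.018]
window 0.67 [199. 110.  18.  27.] [0.814 0.103 0.005] [0.874 0.16  0.016]
bottle 0.65 [197. 190.  21.  18.] [0.578 0.101 0.016] [0.616 0.139 0.119]
screwdriver 0.68 [368. 239.  51.  51.] [ 0.378 -0.435  0.002] [ 0.514 -0.296  0.029]
screwdriver 0.44 [196. 249.  29.  24.] [0.408 0.092 0.006] [0.463 0.158 0.045]
kit_carton 0.61 [195. 157.  33.  33.] [0.652 0.087 0.003] [0.719 0.158 0.099]
0.9
```

```bash
python3 -c "
import cv2,numpy as np
"; ls pics
```

```text
side0.png
top0.png
```

```bash
python3 -c "
import cv2
a=cv2.imread('pics/top0.png')
cv2.imwrite('pics/top0c.png',cv2.resize(a[80:330,100:420],None,fx=2.4,fy=2.4,interpolation=cv2.INTER_CUBIC))
a=cv2.imread('pics/side0.png')
cv2.imwrite('pics/side0c.png',cv2.resize(a[110:310,150:360],None,fx=3,fy=3,interpolation=cv2.INTER_CUBIC)[:600])
"
```

```text
(no output)
```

View pics/top0c.png

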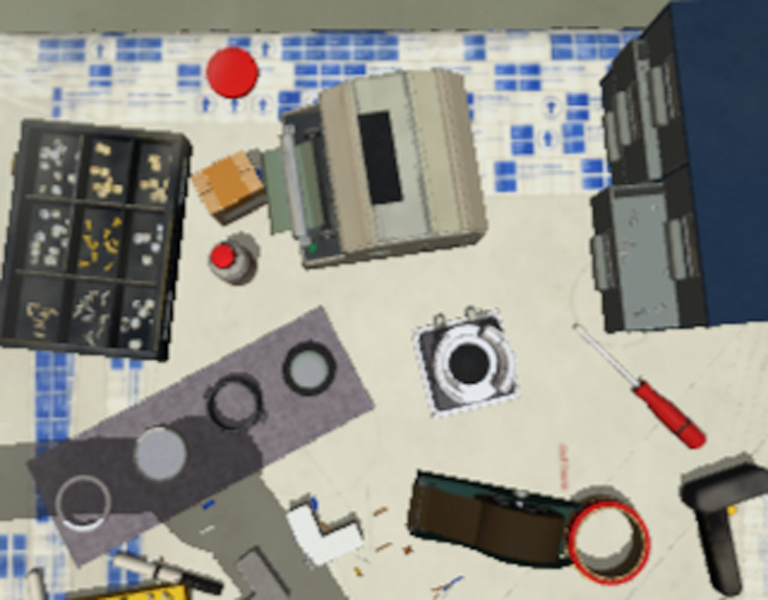

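View pics/side0c.png

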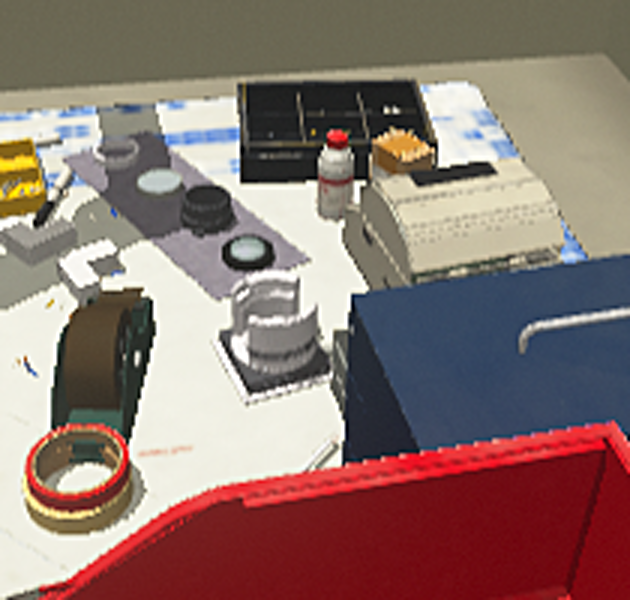

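The crop of the top view shows the parts on the mat: lens (309,368), ring (235,402), window (161,453) and spacer (82,502). The camera head is at (468,363). The red disc at (232,72) is the decoy. Next I'll look with the wrist camera.

```bash
cat >> h.py <<'E'
def down(yaw): # tool z down, tool x at angle yaw in world
    return (R.from_euler('z',yaw)*R.from_rotvec([np.pi,0,0])).as_rotvec()
def wsnap():
    p=np.array(manip.get_eef_pos()); o=np.array(manip.get_orientation())
    s=manip.snapshot("wrist"); T=np.eye(4); T[:3,:3]=R.from_rotvec(o).as_matrix(); T[:3,3]=p
    s["Twc"]=T@np.array(s["T_tool_cam"]); return s
def wpts(s,u,v):
    f=f_of(s); dx=np.asarray(u)-s["cx"]; dy=np.asarray(v)-s["cy"]; r=np.hypot(dx,dy)+1e-9; th=r/f
    d=np.stack([np.sin(th)*dx/r,np.sin(th)*dy/r,np.cos(th)],-1)
    z=s["range_z"][np.asarray(v,int),np.asarray(u,int)]
    P=d/d[...,2:]*z[...,None]; P[z<=0]=np.nan
    return P@s["Twc"][:3,:3].T+s["Twc"][:3,3], d@s["Twc"][:3,:3].T
E
python3 - <<'E'
from h import *
o=R.from_rotvec(manip.get_orientation()).as_matrix(); print(o.round(3))
yaw=np.arctan2(o[1,0],o[0,0]); print("yaw",yaw)
for i,(p,) in enumerate([((0.40,0.17,0.26),),((0.47,-0.06,0.26),)]):
    for y in (0,np.pi/2,-np.pi/2,np.pi):
        q=manip.inverse_kinematics(p,down(y)); print(y,None if q is None else np.round(q,2))
    y=yaw
    manip.move_pose(p,down(y)); print(manip.get_clock())
    s=wsnap(); np.savez(f"w{i}.npz",**s); cv2.imwrite(f"pics/w{i}.png",s["pixels"])
    if i==0: print(s["vfov"],s["cx"],s["cy"],np.array(s["T_tool_cam"]).round(3).tolist())
    for n in ["camera_head","retaining_ring","lens","spacer","window"]:
        for d in manip.outline_of("wrist",n)[:2]:
            v,u=np.nonzero(d["mask"]); P,_=wpts(s,u,v); P=P[~np.isnan(P[:,0])]
            print(n,round(d["conf"],2),(np.array(d["box"])*[512,384,512,384]).round(),np.percentile(P,2,axis=0).round(3),np.percentile(P,98,axis=0).round(3))
E
```

```text
[[-0.966  0.259 -0.   ]
 [ 0.259  0.966 -0.   ]
 [ 0.    -0.    -1.   ]]
yaw 2.8798538609233124
0 [-0.63  0.04  0.17  2.04 -0.01  1.06 -2.03]
1.5707963267948966 [-0.45  0.04 -0.01  2.03  0.    1.07 -0.46]
-1.5707963267948966 [ 0.72  0.19 -1.29  2.    0.21  1.09  2.48]
3.141592653589793 [-0.24  0.05 -0.23  2.03  0.01  1.07  1.09]
2.7667
65.70646984690485 260.90709987797027 194.62801057642028 [[0.001, -0.95, -0.311, 0.086], [1.0, 0.001, -0.0, 0.001], [0.0, -0.311, 0.95, -0.157], [0.0, 0.0, 0.0, 1.0]]
camera_head 0.78 [ 93. 233.  55.  35.] [ 0.419 -0.193  0.002] [ 0.47  -0.099  0.052]
camera_head 0.56 [234. 194.  53.  54.] [0.4   0.096 0.001] [0.46  0.162 0.04 ]
retaining_ring 0.8 [236. 194.  51.  54.] [0.4   0.093 0.001] [0.461 0.162 0.04 ]
lens 0.59 [191. 229.  38.  41.] [0.443 0.017 0.006] [0.501 0.071 0.024]
spacer 0.62 [340.  86.  47.  44.] [0.292 0.273 0.001] [0.352 0.335 0.017]
window 0.95 [288. 138.  50.  45.] [0.347 0.187 0.01 ] [0.404 0.245 0.015]
0 [-0.06  0.12  0.14  1.96 -0.02  1.07 -1.48]
1.5707963267948966 [-0.03  0.12  0.11  1.95 -0.01  1.07  0.08]
-1.5707963267948966 [-1.11  0.53  1.55  1.98 -0.57  1.21 -2.48]
3.141592653589793 [ 0.02  0.12  0.06  1.95 -0.01  1.07  1.65]
4.0167
camera_head 0.86 [200. 186. 100. 104.] [ 0.423 -0.196  0.003] [ 0.531 -0.095  0.087]
retaining_ring 0.92 [378. 107.  53.  49.] [0.401 0.093 0.001] [0.46  0.156 0.04 ]
lens 0.72 [329. 148.  45.  44.] [0.444 0.01  0.004] [0.503 0.069 0.024]
spacer 0.63 [459.  23.  36.  38.] [0.293 0.273 0.002] [0.352 0.335 0.017]
spacer 0.43 [380. 106.  53.  45.] [0.401 0.095 0.003] [0.46  0.156 0.04 ]
window 0.93 [422.  61.  38.  39.] [0.347 0.185 0.003] [0.405 0.245 0.015]
```

Run:
```python
from h import *
from scipy.optimize import least_squares
out=[]
for i in (0,1):
    s=dict(np.load(f"w{i}.npz"))
    u,v=np.meshgrid(np.arange(512),np.arange(384)); P,_=wpts(s,u,v)
    def ring(c,r,zlo,zhi,name,R0):
        m=(np.hypot(P[...,0]-c[0],P[...,1]-c[1])<r)&(P[...,2]>zlo)&(P[...,2]<zhi)
        Q=P[m]
        if len(Q)<15: print(i,name,"few",len(Q)); return
        # fit disc of outer radius R0: penalise outer boundary = points at hull
        h=cv2.convexHull(Q[:,:2].astype(np.float32))[:,0]
        f=least_squares(lambda x:np.hypot(h[:,0]-x[0],h[:,1]-x[1])-x[2],[*c,R0],loss='soft_l1',f_scale=.001).x
        print(i,name,f.round(4),"z",np.percentile(Q[:,2],[10,50,90]).round(4),len(Q)); return Q
    ring((.472,.039),.045,.010,.018,"lens cell top",.032)
    ring((.431,.125),.045,.036,.046,"ring top",.031)
    ring((.376,.214),.045,.009,.02,"window",.032)
    ring((.322,.304),.045,.012,.022,"spacer",.032)
    Q=ring((.478,-.146),.055,.080,.096,"rim",.046)
    if i==1:
        c=np.array([.478,-.146])
        a=np.degrees(np.arctan2(Q[:,1]-c[1],Q[:,0]-c[0])); print(np.histogram(a,bins=36,range=(-180,180))[0])
    mm=(np.hypot(P[...,0]-.431,P[...,1]-.125)<.05)&(P[...,2]>.005)&(P[...,2]<.011)
    print("lug pts",mm.sum())
s=dict(np.load("w1.npz"));a=s["pixels"]
c1=cv2.resize(a[125:250,135:265],(520,500),interpolation=cv2.INTER_CUBIC)
s=dict(np.load("w0.npz"));b=s["pixels"]
c2=cv2.resize(b[160:230,200:270],(280,280),interpolation=cv2.INTER_CUBIC)
c3=np.zeros((500,280,3),np.uint8);c3[:280]=c2
cv2.imwrite("pics/c1.png",np.hstack([c1,c3]))
```

```text
0 lens cell top [0.4738 0.0405 0.0315] z [0.0125 0.0138 0.0163] 634
0 ring top [0.4321 0.1287 0.0304] z [0.0368 0.039  0.0402] 374
0 window [0.376  0.2162 0.0318] z [0.0107 0.0119 0.0135] 1695
0 spacer [0.322  0.3049 0.0319] z [0.0141 0.0154 0.0166] 527
0 rim few 0
lug pts 182
1 lens cell top [0.4739 0.04   0.0319] z [0.0124 0.0137 0.0162] 975
1 ring top [0.4321 0.1281 0.0305] z [0.0367 0.0388 0.0402] 363
1 window [0.3759 0.2157 0.0319] z [0.0105 0.0117 0.0136] 1199
1 spacer [0.3218 0.3047 0.0323] z [0.0132 0.0151 0.0164] 332
1 rim [ 0.4787 -0.1501  0.0461] z [0.0829 0.0859 0.0872] 1015
[ 0  0  0  0 13 57 52 48 57 55 59 57 42 15  7 19  0  0  0  0  0  4 43 44
 47 46 48 50 51 49 54 32 24 26 16  0]
lug pts 173
```

View pics/c1.png

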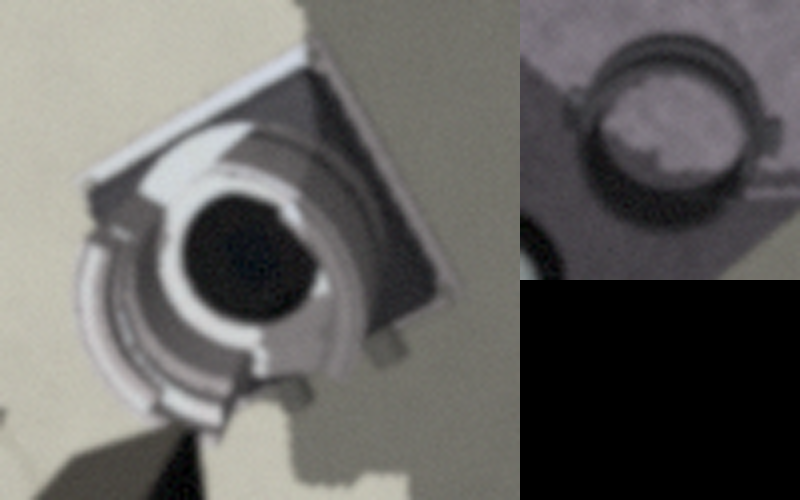

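The left crop shows the barrel with slots at its upper right and lower left and notches beside them. The right crop shows the ring's lugs at (575,105) and (768,135). The measured heights are 2 mm low, so I'll cancel the wrist calibration bias with a view turned by half a turn.

```bash
cat > fit.py <<'E'
from h import *
from scipy.optimize import least_squares
def fit(s,c,r,zlo,zhi,R0,fixR=True):
    u,v=np.meshgrid(np.arange(512),np.arange(384)); P,_=wpts(s,u,v)
    m=(np.hypot(P[...,0]-c[0],P[...,1]-c[1])<r)&(P[...,2]>zlo)&(P[...,2]<zhi); Q=P[m]
    if len(Q)<15: return None
    h=cv2.convexHull(Q[:,:2].astype(np.float32))[:,0]
    x=least_squares(lambda x:np.hypot(h[:,0]-x[0],h[:,1]-x[1])-R0,[*c],loss='soft_l1',f_scale=.001).x
    return x,np.median(Q[:,2]),Q
E
python3 - <<'E'
from fit import *
manip.move_pose((.47,-.07,.26),down(2.88-np.pi)); print(manip.get_clock())
s=wsnap(); np.savez("w2.npz",**s); cv2.imwrite("pics/w2.png",s["pixels"])
for i in (0,1,2):
    s=dict(np.load(f"w{i}.npz"))
    for n,c,r,a,b,R0 in [("lens",(.474,.04),.045,.0105,.018,.032),("ring",(.432,.128),.045,.034,.046,.031),("window",(.376,.216),.045,.008,.02,.032),("spacer",(.322,.305),.045,.011,.022,.032),("rim",(.4787,-.150),.055,.080,.096,.046)]:
        x=fit(s,c,r,a,b,R0)
        if x: print(i,n,x[0].round(4),x[1].round(4),len(x[2]))
        if x and n=="rim":
            d=x[2][:,:2]-x[0]; rr=np.hypot(*d.T); k=(rr>.0425)&(rr<.047)
            an=np.degrees(np.arctan2(d[k,1],d[k,0])); an=np.sort(an); g=np.diff(np.r_[an,an[0]+360]); j=np.argsort(-g)[:2]
            print(" gaps",[(an[t].round(1),(an[t]+g[t]).round(1),(an[t]+g[t]/2).round(1)) for t in j])
    # lugs
    u,v=np.meshgrid(np.arange(512),np.arange(384)); P,_=wpts(s,u,v)
    c=np.array([.4321,.1284]); d=P[...,:2]-c; rr=np.hypot(d[...,0],d[...,1]); m=(rr>.0355)&(rr<.042)&(P[...,2]>.0045)&(P[...,2]<.014)
    an=np.degrees(np.arctan2(d[m][:,1],d[m][:,0])); print(" lug",np.histogram(an,bins=36,range=(-180,180))[0], (np.degrees(np.angle(np.mean(np.exp(2j*np.radians(an)))))/2).round(1))
    # plate
    m=(np.hypot(P[...,0]-.4787,P[...,1]+.15)<.09)&(P[...,2]>.004)&(P[...,2]<.05)
    if m.sum()>100: print(" plate",cv2.minAreaRect(P[m][:,:2].astype(np.float32)*1000))
s=dict(np.load("top0.npz")); u,v=np.meshgrid(np.arange(512),np.arange(384)); Q=world_pts(s,np.c_[u.ravel(),v.ravel()])
m=(Q[:,0]>.5)&(Q[:,0]<.75)&(Q[:,1]<.08)&(Q[:,1]>-.25)
for lo in np.arange(.52,.7,.02):
    k=m&(Q[:,0]>lo)&(Q[:,0]<lo+.02); print(round(lo,2),Q[k,2].max().round(3),end="; ")
E
```

```text
6.925
0 lens [0.474  0.0401] 0.0138 628
0 ring [0.4324 0.1286] 0.0387 418
0 window [0.376  0.2162] 0.0118 1698
0 spacer [0.322  0.3049] 0.0154 539
 lug [ 0  0  0  0  0  8 12  8  0  0  0  0  0  0  0  0  0  0  0  0  0  0  0  6
 13 13  0  0  0  0  0  0  0  0  0  0] 66.3
 plate ((432.4163513183594, -143.662841796875), (121.7421646118164, 54.89799880981445), 71.50015258789062)
1 lens [0.4739 0.04  ] 0.0137 970
1 ring [0.4319 0.1282] 0.0386 415
1 window [0.3759 0.2157] 0.0117 1213
1 spacer [0.3219 0.3046] 0.0151 355
1 rim [ 0.4787 -0.1501] 0.0859 1015
 gaps [(np.float64(-19.6), np.float64(44.3), np.float64(12.4)), (np.float64(161.8), np.float64(225.1), np.float64(193.5))]
 lug [ 0  0  0  0  0  9 15 11  0  0  0  0  0  0  0  0  0  0  0  0  0  0  0  0
  0  0  0  0  0  0  0  0  0  0  0  0] 65.9
 plate ((481.6180419921875, -148.92111206054688), (117.7109603881836, 109.38285064697266), 13.252513885498047)
2 lens [0.4744 0.0399] 0.0136 906
2 ring [0.4328 0.1283] 0.0385 361
2 window [0.3766 0.2151] 0.0118 117
2 rim [ 0.479  -0.1506] 0.086 1134
 gaps [(np.float64(160.7), np.float64(225.4), np.float64(193.1)), (np.float64(-18.8), np.float64(44.7), np.float64(12.9))]
 lug [ 0  0  0  0  0  5 14 19  0  0  0  0  0  0  0  0  0  0  0  0  0  0  0  4
  1  0  0  0  0  0  0  0  0  0  0  0] 67.8
 plate ((482.25677490234375, -149.50344848632812), (117.43724822998047, 109.71715545654297), 13.007259368896484)
0.52 0.09; 0.54 0.023; 0.56 0.007; 0.58 0.079; 0.6 0.161; 0.62 0.161; 0.64 0.162; 0.66 0.161; 0.68 0.162;
```

The bias in xy is negligible: camera x axis at 13°, rim centre (.4788,-.1503). Next comes a check of the clearance to the printer, then the lens.

```bash
cat >> h.py <<'E'
CAM=np.array([.4788,-.1503]); YAW=np.radians(103)
def pick_place(xy,zgrip,zplace,width=.064):
    o=down(YAW)
    manip.command_gripper(.085)
    manip.move_pose((*xy,.06),o)
    t=manip.move_straight((*xy,zgrip),v=.1,force_limit=12); print("touch",t,np.round(manip.get_eef_pos(),4))
    manip.command_gripper(.05); w=manip.get_gripper_width(); print("w",w,manip.get_finger_force())
    assert abs(w-width)<.004
    manip.move_straight((*xy,.12),v=.2)
    manip.move_pose((*CAM,.13),o); print("w",manip.get_gripper_width())
    manip.move_straight((*CAM,.096),v=.15)
    t=manip.move_straight((*CAM,zplace-.001),v=.04,force_limit=8)
    print("place",t,np.round(manip.get_eef_pos(),4),np.round(manip.get_ft_force(),1),manip.get_clock())
E
python3 - <<'E'
from h import *
s=dict(np.load("top0.npz")); u,v=np.meshgrid(np.arange(512),np.arange(384)); Q=world_pts(s,np.c_[u.ravel(),v.ravel()])
d=Q[:,:2]-CAM; ax=np.radians(13); a=d@[np.cos(ax),np.sin(ax)]; b=d@[-np.sin(ax),np.cos(ax)]
k=(abs(b)<.06)&(Q[:,2]>.08)&(a>.06); print("printer starts along jaw at",np.sort(a[k])[:5].round(3))
if np.sort(a[k])[3]>.105:
    pick_place((.4742,.0400),.005,.036)
E
```

```text
printer starts along jaw at [0.137 0.138 0.138 0.138 0.138]
touch False [0.4744 0.04   0.005 ]
w 0.06286204762319947 30.00066965818405
w 0.0627716949572917
place True [ 0.4786 -0.1502  0.0363] [-1.2 -1.2  5. ] 13.3917
```

Run:
```python
from h import *
manip.command_gripper(.078)
manip.move_straight((*CAM,.13),v=.2)
s=wsnap(); np.savez("w3.npz",**s); cv2.imwrite("pics/w3.png",s["pixels"])
u,v=np.meshgrid(np.arange(512),np.arange(384)); P,_=wpts(s,u,v)
m=np.hypot(P[...,0]-CAM[0],P[...,1]-CAM[1])<.012; print("dome z",np.nanmedian(P[m][:,2]),m.sum())
pick_place((.3220,.3048),.005,.048)
manip.command_gripper(.078)
manip.move_straight((*CAM,.13),v=.2)
s=wsnap(); np.savez("w4.npz",**s); cv2.imwrite("pics/w4.png",s["pixels"])
print(manip.get_clock())
```

```text
dome z 0.05377934169227935 599
touch False [0.3222 0.3047 0.0049]
w 0.06260449267833307 30.000603453372605
w 0.06252128395133658
place True [ 0.4785 -0.1502  0.0483] [-1.1  1.6  5.8] 21.9083
23.0333
```

View pics/w4.png

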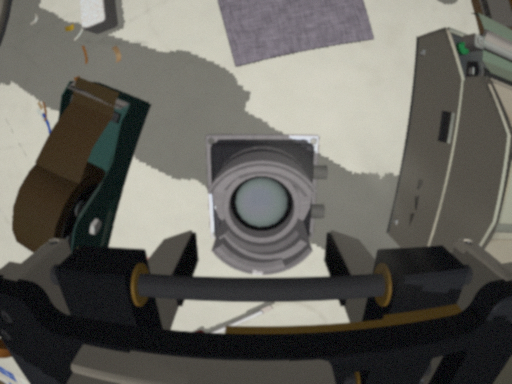

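The wrist view shows the lens dome centred at (263,203) inside the spacer, both level in the barrel. The window is next.

Run:
```python
from h import *
pick_place((.3762,.2158),.005,.062)
manip.command_gripper(.078)
manip.move_straight((*CAM,.13),v=.2)
s=wsnap(); np.savez("w5.npz",**s); cv2.imwrite("pics/w5.png",s["pixels"])
u,v=np.meshgrid(np.arange(512),np.arange(384)); P,_=wpts(s,u,v)
m=np.hypot(P[...,0]-CAM[0],P[...,1]-CAM[1])<.025; A=P[m]; A=A[~np.isnan(A[:,0])]
c=np.linalg.lstsq(np.c_[A[:,:2]-CAM,np.ones(len(A))],A[:,2],rcond=None)[0]; print("window plane",c.round(4))
# ring grasp
yg,yp=np.radians(68.5),np.radians(150)
for x,z,y in [((.4323,.1284),.022,yg),(CAM,.13,yp),(CAM,.09,yp),(CAM,.09,np.radians(70))]:
    print(np.round(manip.inverse_kinematics((*x,z),down(y)),2))
manip.move_pose((.4323,.1284,.075),down(yg))
print(manip.move_straight((.4323,.1284,.022),v=.1,force_limit=12))
manip.command_gripper(.05); print("w",manip.get_gripper_width(),manip.get_clock())
manip.move_straight((.4323,.1284,.14),v=.2)
manip.move_pose((*CAM,.16),down(yp)); print("w",manip.get_gripper_width(),manip.get_clock())
s=wsnap(); np.savez("w6.npz",**s); cv2.imwrite("pics/w6.png",s["pixels"])
s=manip.snapshot("side"); np.savez("side1.npz",**s)
a=cv2.resize(s["pixels"][130:260,190:300],(440,520),interpolation=cv2.INTER_CUBIC)
b=cv2.resize(dict(np.load("w6.npz"))["pixels"],(360,270)); b=np.vstack([b,np.zeros((250,360,3),np.uint8)])
cv2.imwrite("pics/c6.png",np.hstack([a,b]))
```

```text
touch False [0.3764 0.2156 0.005 ]
w 0.06327109876758874 30.000906586647034
w 0.06317674950911123
place True [ 0.4785 -0.1503  0.0623] [-1.3  0.6  6.7] 29.375
window plane [-0.4672  1.9977  0.0815]
[-0.32  0.46 -0.03  2.18  0.03  0.5  -0.75]
[ 0.43  0.34 -0.21  2.01  0.1   0.8   1.21]
[ 0.42  0.41 -0.2   2.03  0.12  0.71  1.19]
[ 0.2   0.4   0.06  2.04 -0.04  0.7  -0.07]
False
w 0.06104240716445933 32.6417
w 0.06129474784722193 35.1333
```

View pics/c6.png

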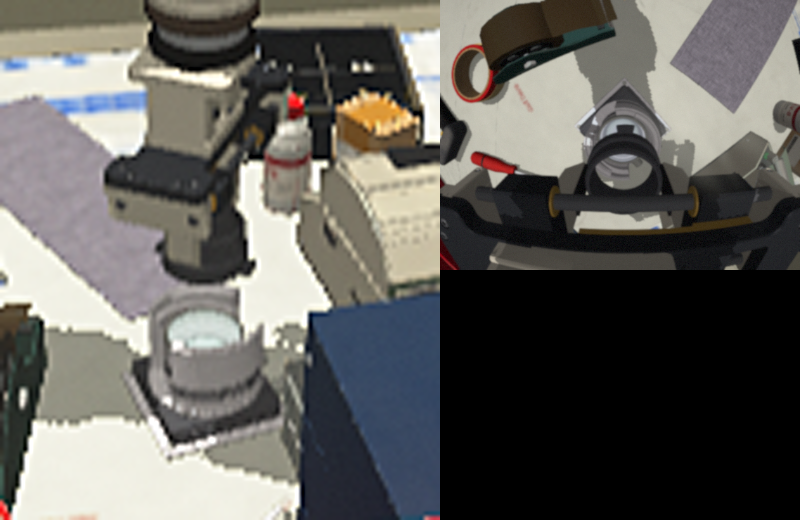

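The left panel (side view) shows the window sitting flat at (205,330) and the ring above the barrel. The wrist view shows a lug along tool +x, as planned. Now I'll set the ring in.

Run:
```python
from h import *
manip.move_straight((*CAM,.115),v=.15)
t=manip.move_straight((*CAM,.0925),v=.03,force_limit=6)
print(t,np.round(manip.get_eef_pos(),4),np.round(manip.get_ft_force(),1),np.round(manip.get_wrist_torque(),2),manip.get_gripper_width(),manip.get_clock())
```

```text
True [ 0.4786 -0.1503  0.0952] [-0.7  0.1  6. ] [0.02 0.18 0.03] 0.061326961049659796 36.325
```

Run:
```python
from h import *
yp=np.radians(150); z0=.0948
def rep(th):
    o=R.from_rotvec(manip.get_orientation()).as_matrix(); y=np.arctan2(o[1,0],o[0,0])
    print(th,round(yp-y,3),np.round(manip.get_eef_pos()[2],4),np.round(manip.get_ft_force(),1),np.round(manip.get_wrist_torque(),2),round(manip.get_gripper_width(),4),round(manip.get_clock(),2))
for th in (.2,.4,.6,.8,.9,1.0,1.08):
    manip.move_straight((*CAM,z0-.006*th),down(yp-th),v=.02); rep(th)
    if abs(manip.get_wrist_torque()[2])>.9: break
```

```text
0.2 0.197 0.094 [ 0.3 -0.6  5. ] [-0.17 -0.07 -0.2 ] 0.0613 36.67
0.4 0.397 0.0928 [0.1 0.  4.9] [-0.07  0.   -0.23] 0.0613 37.02
0.6 0.598 0.0916 [-1.2  0.4  6.2] [-0.07  0.03 -0.18] 0.0613 37.38
0.8 0.798 0.0915 [-0.4 -0.7 13.5] [-0.09  0.43 -0.25] 0.061 37.73
0.9 0.898 0.0914 [-2.4  1.5 18. ] [-0.09  0.77 -0.42] 0.0611 37.98
1.0 0.997 0.091 [-3.6 -0.3 20.3] [-0.08  0.86  0.02] 0.0612 38.23
1.08 1.076 0.0905 [-2.9 -0.7 19. ] [-0.27  0.84  0.3 ] 0.0614 38.48
```

The z stop at 0.6 rad is the ring meeting the window at the bottom of its play. Clamping begins at 0.9 rad, against the upper flank. I'll ease the downward push and keep turning.

Run:
```python
from h import *
yp=np.radians(150)
def rep(th):
    o=R.from_rotvec(manip.get_orientation()).as_matrix(); y=np.arctan2(o[1,0],o[0,0])
    print(th,round(yp-y,3),np.round(manip.get_eef_pos()[2],4),np.round(manip.get_ft_force(),1),np.round(manip.get_wrist_torque(),2),round(manip.get_gripper_width(),4),round(manip.get_clock(),2))
for th in (1.08,1.12,1.16,1.2,1.25,1.3):
    manip.move_straight((*CAM,.0907),down(yp-th),v=.02); rep(th)
s=wsnap(); np.savez("w7.npz",**s); cv2.imwrite("pics/w7.png",s["pixels"][60:330,100:420].repeat(2,0).repeat(2,1))
```

```text
1.08 1.076 0.0908 [ 4.5 -2.2 -3.3] [-0.69 -1.04  0.32] 0.061 38.74
1.12 1.115 0.0908 [ 6.  -1.3 -3.5] [-0.41 -1.17  0.82] 0.0611 38.99
1.16 1.155 0.0909 [ 5.7  0.9 -1.8] [ 0.15 -1.13  0.71] 0.0607 39.24
1.2 1.194 0.0909 [ 6.2  1.5 -1.2] [ 0.34 -1.08  0.91] 0.0609 39.49
1.25 1.244 0.091 [ 5.8  2.5 -0.5] [ 0.52 -1.17  0.82] 0.0613 39.74
1.3 1.294 0.0911 [ 5.5  3.5 -0.5] [ 0.56 -1.23  0.82] 0.0611 39.99
```

View pics/w7.png

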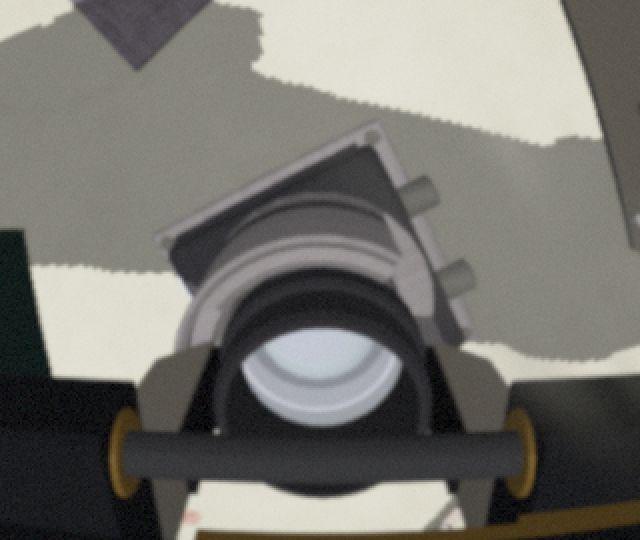

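Torque levelled off at about 0.8 N·m, so the fingers are probably slipping on a tight ring. I'll verify by letting go, gripping again and turning on.

Run:
```python
from h import *
from fit import fit
def yaw():
    o=R.from_rotvec(manip.get_orientation()).as_matrix(); return np.arctan2(o[1,0],o[0,0])
def rep(th): print(round(th,3),np.round(manip.get_eef_pos()[:3],4),np.round(manip.get_ft_force(),1),np.round(manip.get_wrist_torque(),2),round(manip.get_gripper_width(),4),round(manip.get_clock(),2))
manip.command_gripper(.08); rep(0)
y1=np.radians(130)
manip.move_straight((*CAM,.125),v=.2)
s=wsnap(); np.savez("w8.npz",**s)
r=fit(s,CAM,.045,.102,.118,.031)
if r:
    Q=r[2]; c=np.linalg.lstsq(np.c_[Q[:,:2]-CAM,np.ones(len(Q))],Q[:,2],rcond=None)[0]; print("ring top",r[0].round(4),r[1].round(4),"tilt",c.round(3),len(Q))
manip.move_pose((*CAM,.125),down(y1))
manip.move_straight((*CAM,.0925),v=.1,force_limit=10); rep(0)
manip.command_gripper(.05); rep(0)
for th in np.arange(.04,.45,.04):
    manip.move_straight((*CAM,.0925),down(y1-th),v=.02); rep(th)
    if manip.get_wrist_torque()[2]>1.2: break
```

```text
0 [ 0.4785 -0.1505  0.0906] [-0.3 -0.9 -0.3] [-0.1   0.04 -0.03] 0.0801 40.59
ring top [ 0.4797 -0.1504] 0.1077 tilt [0.002 0.006 0.107] 1873
0 [ 0.4785 -0.1502  0.0922] [-0.2 -0.3  0.5] [-0.06  0.03 -0.03] 0.0799 42.27
0 [ 0.4792 -0.1505  0.0931] [-0.8 -0.6  3.4] [-0.07  0.15  0.02] 0.0613 42.73
0.04 [ 0.4793 -0.1506  0.0931] [-1.2 -0.5  5.6] [-0.38  0.22  0.97] 0.0609 42.98
0.08 [ 0.4796 -0.1508  0.0931] [-0.2 -1.6  5.4] [-0.48  0.07  0.96] 0.0613 43.23
0.12 [ 0.4795 -0.1507  0.093 ] [-0.7 -1.4  4.9] [-0.42  0.09  0.9 ] 0.0614 43.48
0.16 [ 0.4796 -0.1506  0.093 ] [ 0.1 -1.7  5.9] [-0.41  0.09  0.91] 0.0613 43.73
0.2 [ 0.4796 -0.1505  0.093 ] [-0.5 -1.2  5.4] [-0.3   0.07  1.03] 0.061 43.98
0.24 [ 0.4796 -0.1503  0.093 ] [-0.9 -1.1  6.8] [-0.17  0.11  0.87] 0.0612 44.23
0.28 [ 0.4796 -0.1502  0.093 ] [-0.1 -0.6  7.2] [-0.19  0.07  0.95] 0.0612 44.48
0.32 [ 0.4796 -0.15    0.093 ] [ 0.3 -0.3  6.2] [-0.14  0.04  0.75] 0.0612 44.73
0.36 [ 0.4797 -0.1501  0.093 ] [-0.7  0.   5.6] [-0.19 -0.02  0.91] 0.061 44.98
0.4 [ 0.4797 -0.1498  0.093 ] [ 0.3 -0.2  5.8] [0.04 0.01 0.83] 0.0611 45.23
0.44 [ 0.4798 -0.1497  0.093 ] [1.2 0.6 5.4] [-0.02 -0.03  0.97] 0.061 45.48
```

The torque reaches about 0.95 N·m at once and the grip slips. The ring top is level at the clamped height, so the ring is tight. I'll let go, retreat and check.

Run:
```python
from h import *
from fit import fit
manip.command_gripper(.085)
manip.move_straight((*CAM,.14),v=.2)
s=wsnap(); r=fit(s,CAM,.045,.102,.118,.031); Q=r[2]
print(r[0].round(4),r[1].round(4),np.linalg.lstsq(np.c_[Q[:,:2]-CAM,np.ones(len(Q))],Q[:,2],rcond=None)[0].round(3))
manip.move_pose((.40,.2,.3),down(np.radians(103)))
s=manip.snapshot("top"); cv2.imwrite("pics/end.png",cv2.resize(s["pixels"][80:330,100:420],None,fx=2,fy=2))
print(manip.get_clock(),np.round(manip.get_ft_force(),1))
```

```text
[ 0.4797 -0.1506] 0.1076 [-0.001  0.008  0.107]
48.0333 [ 0.2 -0.9 -0.5]
```

View pics/end.png

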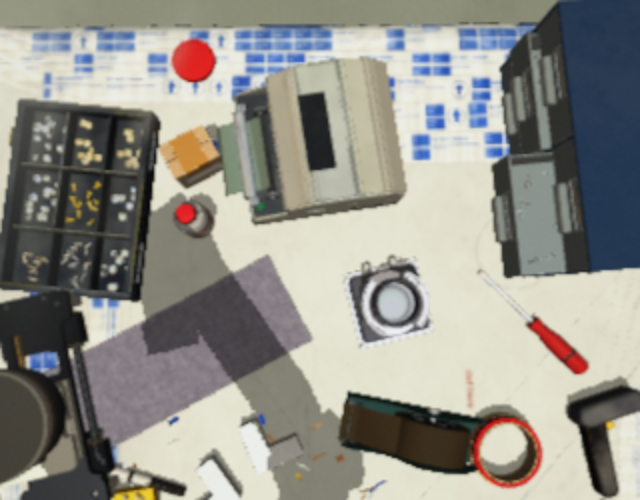

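The final top view shows the ring seated in the barrel at (393,300), and the bottle, carton, screwdriver and red disc where they were.

```bash
python3 -c "
from cell import manip
print(manip.job_done())"
```

```text
the job is handed in; nothing more can be done
None
```

The job is handed in, with about 48 s on the robot clock: lens, spacer and window were lowered into the barrel in that order, the ring is screwed down until the grip slipped at about 0.9 N·m, and the final picture shows the bottle, screwdriver and carton where they were.

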